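Set the wire cutter one click thicker and offer up the cheese

ROBOT

A 7-joint arm with a two-finger parallel gripper is mounted at the origin on a cart in front of the work surface, level with it; the furniture and walls round the work are solid. World frame = base frame: x ahead of the robot, y to its left, z up, the work surface at z = 0. Lengths are in m, angles in rad, forces in N, time in s.
With the tool pointing down it reaches from about 0.425 to 0.825 m from the base axis. Payload 3.6 kg.
Tool frame: the origin (TCP) lies on the mounting face of the last link; the fingertips stand 173 mm ahead of it and the grasp point (between the pads) lies 155 mm ahead of it (bot.hold_point_z is the distance from the TCP to the grasp point, in m); z points along the fingers, y is the line along which they close (so a half turn about z gives the same grasp; the last joint's range is limited). The gripper opens to 85 mm and grips with 20 to 120 N. Pads are 22 mm wide; open, the fingers measure 114 mm over their backs; the gripper's body (76 mm by 85 mm) begins 54 mm behind the grasp point. The pads swing forward as they close: fully open they stand 13 mm farther back than shut.
Start: joints at [-0.026, 0.615, -0.013, 1.423, 0.008, 1.103, -0.04], TCP at [0.65, 0, 0.405] pointing down, gripper open.
Joint ranges: [-3.12, 3.12], [-0.3, 2.06], [-1.34, 1.32], [0.26, 2.42], [-1.36, 4.5], [0.01, 1.98], [-2.84, 2.84]. Speed limits (rad/s): [2.79, 2.79, 3.14, 3.14, 3.14, 3.14, 3.14].

INTERFACE

Orientations are given as a unit quaternion [x, y, z, w].
In Python, from workcell import bot gives the robot as it stands. Calls block until the motion is done:
- bot.movep(position, orientation): joint-space move of the TCP to a pose.
- bot.move_linear(position, speed=0.15, frame=None, guard=None): straight line of the TCP; frame=None keeps the orientation; speed is the mean speed in m/s. With guard (N) it stops when the force on the tool has changed by that much, and returns True; else False.
- bot.move_j(angles): joint-space move.
- bot.move_gripper(opening): finger opening in m; the grip force is fixed at half the most; returns when the fingers have stopped.
- bot.pause(seconds).
- bot.inverse_kinematics(position, orientation): joint angles nearest the present ones, or None.
- bot.observe(): the state.
- bot.read_camera(name): name is "scene" or "side" or "wrist"; returns a dict with "image" (384x512x3 uint8, blue, green, red), "intrinsics" (3x3 intrinsics, pixels), "cam_to_world" (4x4, takes a point from camera to world coordinates); the wrist camera has in their place "tool_from_camera" (4x4, takes a point from camera to tool coordinates, whose origin is the TCP and whose axes are the flange's). Camera axes: x right, y up, looking along -z (the intrinsics and any distortion apply to the point x, -y, -z); pixel columns grow to the right and rows downward; lengths in m; the calibration is good to about 2 mm. A picture is of the moment at which its call begins: read the wrist's pose just before it. There is no depth.
A pose or a line that the arm cannot do raises bot.MotionError and nothing moves.
- bot.hand_in(): hands the job in; it is judged then, once.
The state is a dict: "clock": time; "joint_positions": joint angles; "joint_vel": joint speeds; "effort": joint torques, N m; "tool_pos": TCP position; "tcp_rot": TCP orientation; "wrist_force": force on the tool from outside, world axes, zero at the start; "wrist_torque": the same for the moment, N m; "width": finger opening in m; "finger_force": force on a finger pad.
Only numpy, scipy, OpenCV 4.12 (cv2) and the standard library are available. Lean on these libraries where they do the work, as an engineer would, in place of code of your own. Each camera call takes 0.05 s, during which the arm holds its last target. There are 200 camera calls.

TASK

The next portion on the wire cutter has to be one step thicker. With a fingertip, roll the knurled thumbwheel on its head block by exactly one click, the top of the wheel going away from the cheese, so that the stop plate backs off by one mark; then push the slab of cheese gently along the bed, under the raised wire, until its end sits flush and square against the stop plate, ready to cut. Grip and lift nothing, move the stop plate only by its wheel, and leave the other cheeses where they stand.

Things in the scene. Friction and masses are not known exactly. Their poses are not given: they have to be found in the camera images.
- cutter: Fixed cheese wire cutter, base 136 x 396 mm, long way on y. Origin on the counter under the wire groove (y = 0); z up, +y the way the cheese is pushed, +x rear; turned at most 0.15 rad. White bed, top 24 mm high; rail at the rear (inner face x = +50 mm, 20 mm above the bed); grey head block at y = +76 to +150 mm, 55 mm high; raised wire bow at y = 0, x = +60 to +175 mm, 220 mm high.
- wheel_top (a point): Top of the thumbwheel's rim, 78.5 mm above the counter (point fixed to the cutter). The black wheel, radius 33.5 mm over its 24 ribs (1.5 mm proud), 18 mm wide, with a white line for each click, turns about an axis along the cutter's x, 33.5 mm below this point. Its rim stands 5.5 mm out of steel cheeks (radius 28 mm). To back the stop off, the top of the rim moves to the cutter's +y.
- portion_wheel (a joint): Turn of the thumbwheel, rad; grows as its top moves to the cutter's +y and the stop backs off. A sprung ball clicks at 0, 0.524, 1.047 and 1.571 (17.5 mm apart at the rim). It starts at rest at 0 or 0.524. Leaving a click takes about 0.13 N m (4 N along the rim; it has a grippy rubber tyre); past half-way it snaps into the next by itself.
- stop_plate: Upright steel plate (88 mm wide, 46 high, 10 thick) on two rods in front of the head block, driven by the thumbwheel: 3 mm to the cutter's +y for each click. A red pointer at its front end runs over four black marks 3 mm apart. Pushed with some 20 N it would be forced out of its click. Origin at the middle of its face, at bed height; axes as the cutter's.
- stop_face (a point): Middle of the stop plate's face that looks to the cheese (to the cutter's -y), 24 mm above the bed; moves with the plate; axes as the cutter's.
- cheese_slab: Pale yellow slab of cheese, 72 mm (x) by 125 mm (y, along the bed) by 48 mm high, 0.3 to 0.6 kg, lying loose on the bed; origin at the centre of its underside. It starts 45 to 125 mm short of the stop plate and may lie up to 0.09 rad askew.
- slab_end (a point): Centre of the slab's end face (72 x 48 mm) that looks to the stop plate, 24 mm above the slab's underside.
- slab_back (a point): Centre of the slab's other end face, away from the stop plate, where it is pushed; 24 mm above the slab's underside.
- tasting_cube: Bystander: pale cheese cube, 50 mm, loose on the counter in front of the cutter; origin under its centre.
- tasting_cube_2: Bystander: pale cheese cube, 52 mm, loose on the counter in front and to the left; origin under its centre.
- little_tomme: Bystander: small brown round cheese, 87 mm across and 59 mm high, loose on the counter at the right of the cutter; origin under its centre.
- goat_drum: Bystander: white drum-shaped cheese, 98 mm across and 67 mm high, loose on the counter at the front right; origin under its centre.

How it is judged:
By the outcome, as a careful person would: the job done as asked, in the order asked, and still so for the second after the job is handed in, with the robot touching nothing.
It also fails if it takes over 48 s, if anything falls off the work surface, if the arm or the gripper's body presses on something with over 40 N, if the wrist force passes 120 N, or if a joint passes its speed limit or range.

## Working session

There is one attempt and no reset: what is moved stays moved. The work goes in short steps, each a Python script; the robot and the scene stay as the last script left them, time stands still between calls to the robot, and variables do not carry over. Pictures are saved under pics/ and viewed, at most 10 in all, crops included, and the job is handed in when it is done.

```bash
mkdir -p pics; ls
python3 - <<'E'
from workcell import bot
import cv2,numpy as np,pickle
d={n:bot.read_camera(n) for n in("scene","side")}
o=bot.observe(); print(o)
d['wrist']=bot.read_camera('wrist'); d['o']=o
pickle.dump(d,open('d0.pkl','wb'))
for n in("scene","side","wrist"):
    cv2.imwrite(f'pics/{n}0.png',d[n]['image']); print(n,{k:np.round(v,4).tolist() for k,v in d[n].items() if k!='image'})
E
```

```text
pics
{'clock': 0.1, 'joint_positions': array([-0.02649875,  0.61583837, -0.01261035,  1.42475128,  0.00810093,
        1.10339446, -0.04036111]), 'joint_vel': array([-5.21592398e-04, -1.67798774e-03,  1.74166162e-04, -4.39657589e-03,
        1.85981021e-04, -6.16497645e-05,  1.77147643e-03]), 'effort': array([ 1.87134152e-03, -4.70385647e+01,  2.59924382e-01, -1.71571434e+01,
        9.91805020e-03,  5.83933666e-03,  9.32311934e-06]), 'tool_pos': array([6.49715373e-01, 1.31008035e-05, 4.03639041e-01]), 'tcp_rot': array([ 0.70707144,  0.70714115, -0.00083967, -0.00081569]), 'wrist_force': array([-0.21971775, -0.23179418,  0.46944408]), 'wrist_torque': array([-0.04791746,  0.00901338, -0.01744129]), 'finger_force': 0.0, 'width': 0.08540010181596319}
scene {'intrinsics': [[433.8858, 0.0, 254.9631], [0.0, 433.8858, 189.8377], [0.0, 0.0, 1.0]], 'cam_to_world': [[-0.702, 0.3565, -0.6165, -0.2208], [-0.7122, -0.3561, 0.605, 0.6157], [-0.0038, 0.8638, 0.5039, 0.6839], [0.0, 0.0, 0.0, 1.0]]}
side {'intrinsics': [[392.3564, 0.0, 251.9346], [0.0, 392.3564, 191.3016], [0.0, 0.0, 1.0]], 'cam_to_world': [[0.9707, 0.0831, -0.2254, 0.2381], [-0.2395, 0.4118, -0.8793, -1.2036], [0.0198, 0.9075, 0.4196, 0.6047], [0.0, 0.0, 0.0, 1.0]]}
wrist {'intrinsics': [[307.8296, 0.0, 263.5039], [0.0, 307.8296, 195.7907], [0.0, 0.0, 1.0]], 'tool_from_camera': [[-0.0011, 0.9573, 0.2892, 0.0731], [1.0, 0.0009, 0.0009, -0.0008], [0.0006, 0.2892, -0.9573, 0.0308], [0.0, 0.0, 0.0, 1.0]]}
```

View pics/scene0.png

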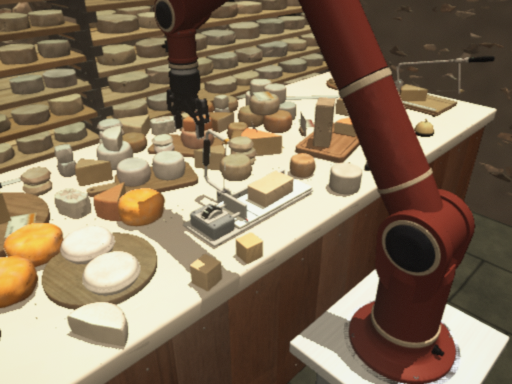

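View pics/side0.png

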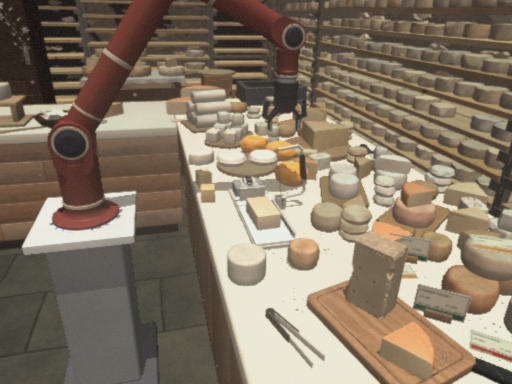

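View pics/wrist0.png

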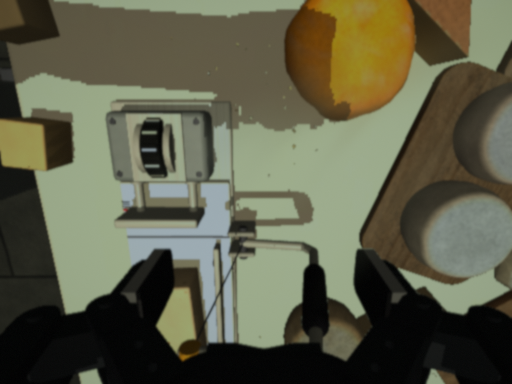

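Scene: head block near (212,218), slab at (270,188), cubes at (206,273) and (249,247), drum (346,178), tomme (302,165). Wrist: wheel at (155,148), plate at (160,215), slab partly hidden at (180,310). Next I'll shut the gripper and take closer views from several places.

```bash
cat > h.py <<'E'
import numpy as np,cv2
from scipy.spatial.transform import Rotation as R
def cam(d,o=None):
    if 'cam_to_world' in d: T=d['cam_to_world']
    else:
        W=np.eye(4);W[:3,:3]=R.from_quat(o['tcp_rot']).as_matrix();W[:3,3]=o['tool_pos'];T=W@d['tool_from_camera']
    return d['intrinsics'],np.array(T)
def ray(K,T,uv):
    u,v=uv; r=np.array([(u-K[0,2])/K[0,0],-(v-K[1,2])/K[1,1],-1.])
    return T[:3,3],T[:3,:3]@(r/np.linalg.norm(r))
def plane(K,T,uv,z):
    c,r=ray(K,T,uv); return c+r*(z-c[2])/r[2]
def tri(obs): # [(K,T,uv)]
    A=np.zeros((3,3));b=np.zeros(3);L=[ray(*o) for o in obs]
    for c,r in L: P=np.eye(3)-np.outer(r,r);A+=P;b+=P@c
    p=np.linalg.solve(A,b); return p,max(np.linalg.norm(np.cross(p-c,r)) for c,r in L)
def proj(K,T,p):
    q=T[:3,:3].T@(np.array(p)-T[:3,3]); return K[0,2]-K[0,0]*q[0]/q[2],K[1,2]+K[1,1]*q[1]/q[2]
E
python3 - <<'E'
from workcell import bot
import cv2,numpy as np,pickle
bot.move_gripper(0.0)
q=[.70711,.70711,0,0]; D=[]
for i,p in enumerate([(.50,-.11,.42),(.61,-.11,.42),(.55,-.27,.42)]):
    bot.movep(p,q); bot.pause(.3); o=bot.observe(); d=bot.read_camera('wrist'); D.append((d,o))
    print(o['clock'],o['tool_pos'],o['width'])
pickle.dump(D,open('d1.pkl','wb'))
cv2.imwrite('pics/w12.png',np.hstack([cv2.resize(D[i][0]['image'][:,60:460],None,fx=1,fy=1.5) for i in(0,1)]))
cv2.imwrite('pics/w3.png',cv2.resize(D[2][0]['image'],None,fx=1.5,fy=1.5))
E
```

```text
1.9917 [ 0.50087811 -0.10916847  0.41960557] -0.00021387230124110583
2.8583 [ 0.60930997 -0.1102252   0.42052814] -3.031934448043256e-05
3.925 [ 0.55070074 -0.26860399  0.41996255] -7.523748112758935e-05
```

View pics/w12.png

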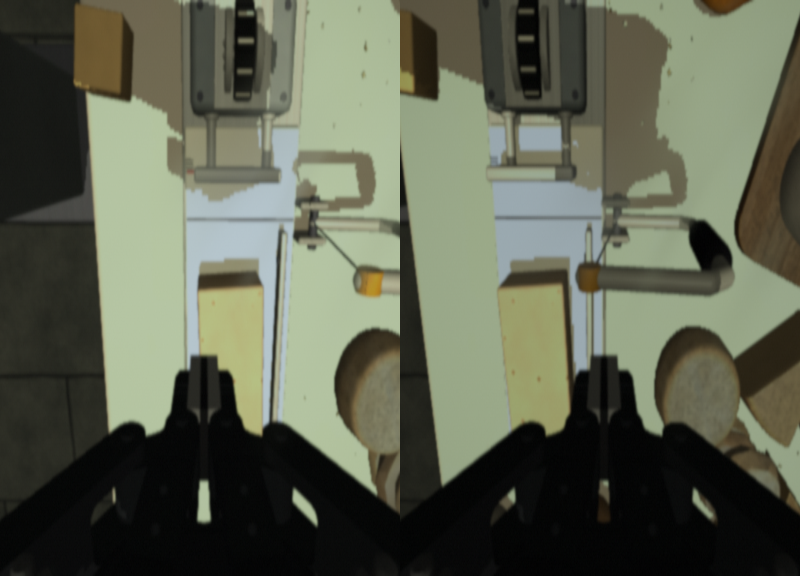

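View pics/w3.png

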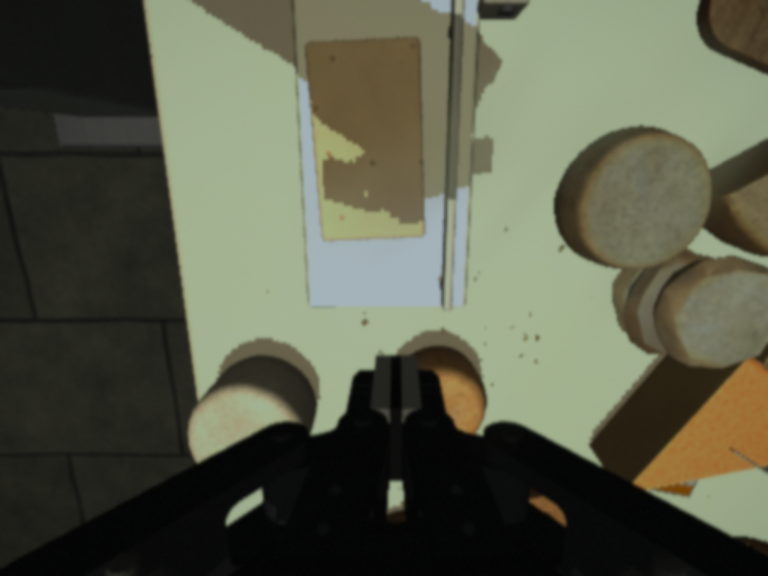

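Views 1 and 2 show the wheel at (245,45) and (530,45), the plate at row ~173, the groove at row 218, and the slab's front top edge at row ~288. View 3 shows the slab's back edge at row ~239, the bed end at row 305, the drum at (255,405) and the tomme at (455,390). I'll triangulate now and zoom in on the head for detail.

Run:
```python
from h import *; import pickle
D=pickle.load(open('d1.pkl','rb')); C=[cam(*x) for x in D]
L=lambda x,y:(x+60,y/1.5)
V=lambda x,y:(x-340,y/1.5)
W=lambda x,y:(x/1.5,y/1.5)
def t(n,a,b):
    p,e=tri([(*C[0],L(*a)),(*C[1],V(*b))]);print(n,p.round(4),'res',round(e,4))
t('slabFL',(198,290),(498,288));t('slabFR',(262,286),(565,284))
t('grooveL',(187,219),(493,219));t('grooveR',(293,217),(601,216))
t('plate cheeseside L',(194,181),(487,180));t('plate R',(279,180),(575,179))
t('headFL',(190,112),(487,108));t('headFR',(290,114),(583,109))
for n,uv,z in[('BL',(322,241),.072),('BR',(425,237),.072),('FR',(419,37),.072),('FL',(305,42),.072),('bedL',(309,306),.024),('bedR',(444,308),.024),('drum',(255,420),.067),('tomme',(458,388),.059)]:
    print(n,plane(*C[2],W(*uv),z).round(4))
im=[cv2.resize(D[i][0]['image'][0:135,a:a+133],None,fx=3,fy=4,interpolation=cv2.INTER_CUBIC) for i,a in((0,230),(1,130))]
cv2.imwrite('pics/z1.png',np.clip(np.hstack(im)*1.4,0,255))
```

```text
slabFL [ 0.4938 -0.1297  0.0689] res 0.0001
slabFR [ 0.5651 -0.1299  0.0577] res 0.0
grooveL [ 0.4806 -0.0842  0.0326] res 0.0006
grooveR [ 0.6053 -0.0835  0.0234] res 0.0003
plate cheeseside L [ 0.49   -0.0535  0.0682] res 0.0002
plate R [ 0.5785 -0.0534  0.0581] res 0.0003
headFL [ 0.4854 -0.0067  0.0407] res 0.0008
headFR [ 0.5876 -0.0088  0.0541] res 0.001
BL [ 0.4988 -0.253   0.072 ]
BR [ 0.5702 -0.2501  0.072 ]
FR [ 0.564  -0.1263  0.072 ]
FL [ 0.4938 -0.1292  0.072 ]
bedL [ 0.4779 -0.3164  0.024 ]
bedR [ 0.5904 -0.318   0.024 ]
drum [ 0.4384 -0.3976  0.067 ]
tomme [ 0.5998 -0.3733  0.059 ][ WARN:0@0.239] global loadsave.cpp:1063 imwrite_ Unsupported depth image for selected encoder is fallbacked to CV_8U.
```

View pics/z1.png

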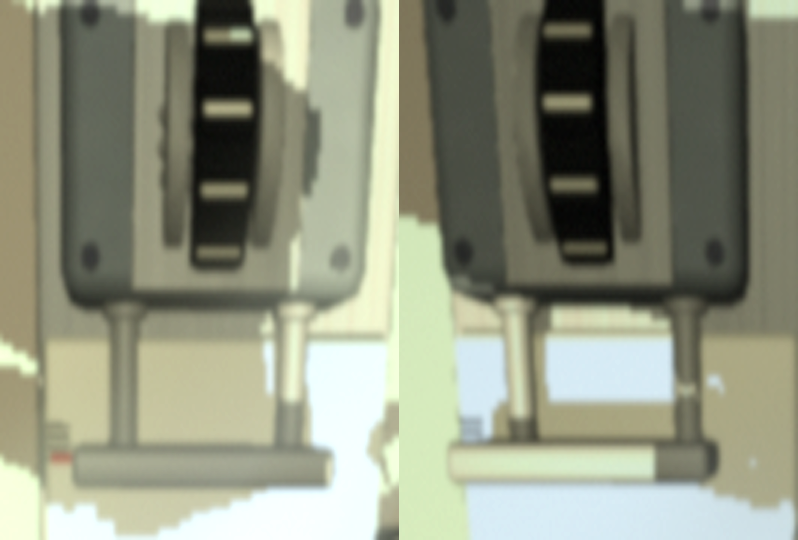

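Both crops show the wheel with white lines (rows 35, 108, 190, 252 left; 30, 102, 184, 247 right). The plate is at rows 445-488. The red pointer at (60,458) sits at the last mark on the cheese side, with marks behind it at rows 424-442.

Run:
```python
from h import *; import pickle
D=pickle.load(open('d1.pkl','rb')); C=[cam(*x) for x in D]
L=lambda x,y:((x+.5)/3+229.5,(y+.5)/4-.5)
V=lambda x,y:((x-399+.5)/3+129.5,(y+.5)/4-.5)
def t(n,a,b):
    p,e=tri([(*C[0],L(*a)),(*C[1],V(*b))]);print(n,p.round(4),'res',round(e,4));return p
for a,b in(((228,35),(568,30)),((228,108),(568,102)),((224,190),(574,184)),((218,252),(586,247))): 
    p=t('line',a,b); print('  axis y if r=.0325', p[1]-np.sqrt(max(0,.0325**2-(p[2]-.045)**2))*np.array([1,-1]))
t('plateFL',(77,487),(449,480));t('plateFR',(331,486),(717,480))
t('headbL',(66,296),(452,290));t('headbR',(355,300),(744,298))
t('screwFL',(91,257),(463,252));t('screwFR',(340,259),(715,252))
# scene/side rays for wheel check
W=lambda x,y:((x+.5)/1.5-.5,(y+.5)/1.5-.5)
for n,uv in(('left edge',(293,20)),('left edge',(301,150)),('left edge',(308,300))): print(n,plane(*C[2],W(*uv),.024).round(4))
for uv in((458,10),(450,150),(443,305)): print('rail top inner',plane(*C[2],W(*uv),.044).round(4))
```

```text
line [0.5379 0.0463 0.0716] res 0.0
  axis y if r=.0325 [0.02766221 0.06499914]
line [0.5379 0.0305 0.0765] res 0.0001
  axis y if r=.0325 [0.02243919 0.03859761]
line [0.5378 0.0141 0.0732] res 0.0001
  axis y if r=.0325 [-0.00213651  0.03024904]
line [0.5379 0.002  0.0605] res 0.0
  axis y if r=.0325 [-0.02650947  0.0305946 ]
plateFL [ 0.4916 -0.0533  0.074 ] res 0.0003
plateFR [ 0.5793 -0.054   0.0594] res 0.0001
headbL [ 0.4873 -0.0066  0.0452] res 0.0002
headbR [ 0.5886 -0.0078  0.0417] res 0.0004
screwFL [0.4961 0.0013 0.0571] res 0.0001
screwFR [0.5797 0.0014 0.0537] res 0.0002
left edge [ 0.4776 -0.1052  0.024 ]
left edge [ 0.4782 -0.1922  0.024 ]
left edge [ 0.4771 -0.3109  0.024 ]
rail top inner [ 0.5906 -0.1041  0.044 ]
rail top inner [ 0.5884 -0.1922  0.044 ]
rail top inner [ 0.5871 -0.3086  0.044 ]
```

Run:
```python
from workcell import bot
import numpy as np,pickle
q=[.70711,.70711,0,0]; x=.538; y=.0225
def F(): 
    o=bot.observe(); return o['tool_pos'].round(4),o['wrist_force'].round(1)
bot.movep((x,y,.35),q); bot.move_linear((x,y,.265),.15); bot.pause(.2); f0=F()[1]; print('free',F())
hit=bot.move_linear((x,y,.245),.012,guard=4); p,f=F(); print('hit',hit,p,f)
if hit and .246<p[2]<.2565:
    z=p[2]
    for i in range(10):
        if F()[1][2]-f0[2]>=9: break
        z-=.0005; bot.move_linear((x,y,z),.02)
    bot.pause(.1); print('press',z,F())
    for k in range(1,6):
        bot.move_linear((x,y+.003*k,z),.03); print(k,F())
    bot.pause(.2); print(F())
bot.move_linear((x,bot.observe()['tool_pos'][1],.30),.1)
bot.movep((.50,-.11,.42),q); bot.pause(.3); o=bot.observe(); d=bot.read_camera('wrist'); print(o['clock'])
pickle.dump((d,o),open('d2.pkl','wb'))
import cv2
A=pickle.load(open('d1.pkl','rb'))[0][0]['image']
cv2.imwrite('pics/z2.png',np.hstack([cv2.resize(i[0:135,230:363],None,fx=3,fy=4,interpolation=cv2.INTER_CUBIC) for i in(A,d['image'])]))
```

```text
free (array([0.5384, 0.0224, 0.2661]), array([ 0.5, -0.1,  0.5]))
hit True [0.538  0.022  0.2517] [-0.6 -0.8  4.2]
press 0.2502 (array([0.5382, 0.0219, 0.2514]), array([-2. , -2.4, 10.4]))
1 (array([0.5382, 0.0234, 0.2515]), array([-1.8, -4.3, 10.4]))
2 (array([0.5382, 0.0267, 0.2515]), array([-2.1, -2.9, 11.2]))
3 (array([0.5383, 0.0324, 0.2516]), array([-2.6,  3.4, 11.3]))
4 (array([0.5382, 0.0365, 0.2515]), array([-2.4,  3. , 10. ]))
5 (array([0.5382, 0.0384, 0.2513]), array([-1.1,  0.7,  8.8]))
(array([0.5382, 0.0383, 0.2513]), array([-1.4,  0.8,  9.5]))
11.175
```

View pics/z2.png

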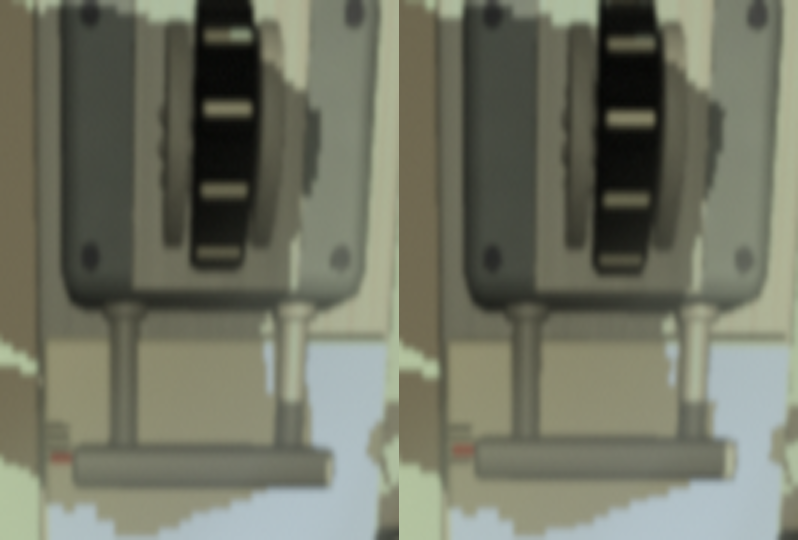

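After the roll, the pointer has stepped one mark back (458→450), and the wheel lines sit ~8 rows short of a full pitch. I'll measure that with sub-pixel matching.

```bash
cat > m.py <<'E'
from h import *; import pickle
def track(A,oA,B,oB):
    def g(i): return cv2.resize(i['image'][:,:,1],None,fx=8,fy=8,interpolation=cv2.INTER_CUBIC)
    a,b=g(A),g(B); CA,CB=cam(A,oA),cam(B,oB); c8=lambda v:(v+.5)*8-.5
    for n,(x,y),z,hw in(('screw',(91,257),.055,6),('screw',(91,12),.055,4),('screw',(340,259),.055,6),('line',(228,108),.0785,7),('line',(224,190),.074,7),('plateL',(85,466),.07,7),('plateback',(123,446),.07,7),('plateR',(325,466),.07,7),('pointer',(60,458),.03,5)):
        u,v=(x+.5)/3+229.5,(y+.5)/4-.5
        U,V=map(lambda t:int(round(c8(t))),(u,v)); h=hw*8; hv=min(h,V)
        t=a[V-hv:V+hv,U-h:U+h]; P=plane(*CA,(u,v),z); u2,v2=proj(*CB,P)
        U2,V2=map(lambda t:int(round(c8(t))),(u2,v2)); m=48; y0=max(0,V2-hv-m); x0=U2-h-m
        r=cv2.matchTemplate(b[y0:V2+hv+m,x0:U2+h+m],t,cv2.TM_CCOEFF_NORMED); _,s,_,loc=cv2.minMaxLoc(r)
        Q=plane(*CB,(u2+(x0+loc[0]+h-c8(u2))/8,v2+(y0+loc[1]+hv-c8(v2))/8),z)
        print(n,round(s,3),'mm moved',((Q-P)[:2]*1e3).round(2))
E
python3 - <<'E'
from m import *
A,oA=pickle.load(open('d1.pkl','rb'))[0]; B,oB=pickle.load(open('d2.pkl','rb')); track(A,oA,B,oB)
E
```

```text
screw 0.995 mm moved [-0.11  0.04]
screw 0.993 mm moved [-0.07  0.32]
screw 0.979 mm moved [0.26 0.3 ]
line 0.998 mm moved [ 0.35 -1.57]
line 0.998 mm moved [-0.11 -1.54]
plateL 0.96 mm moved [-0.17  2.39]
plateback 0.991 mm moved [-0.14  2.5 ]
plateR 0.972 mm moved [-1.37  2.8 ]
pointer 0.945 mm moved [-0.    1.68]
```

Run:
```python
from workcell import bot
import numpy as np,pickle
q=[.70711,.70711,0,0]; x=.538; y=.0285
def F(): 
    o=bot.observe(); return o['tool_pos'].round(4),o['wrist_force'].round(1)
bot.movep((x,y,.33),q); bot.move_linear((x,y,.262),.15); bot.pause(.2); f0=F()[1]; print('free',F())
hit=bot.move_linear((x,y,.245),.012,guard=4); p,f=F(); print('hit',hit,p,f)
if hit and .249<p[2]<.2545:
    z=p[2]
    for i in range(10):
        if F()[1][2]-f0[2]>=9: break
        z-=.0005; bot.move_linear((x,y,z),.02)
    bot.pause(.2); y0=F()[0][1]; print('press',z,F()); c=y
    for k in range(14):
        c+=.0004; bot.move_linear((x,c,z),.02); bot.pause(.05)
        p,f=F(); print(k,p[1]-y0,f)
        if p[1]-y0>=.0020: break
    bot.pause(.2); print(F()); y=c
bot.move_linear((x,y,.29),.08)
bot.movep((.50,-.11,.42),q); bot.pause(.3); o=bot.observe(); d=bot.read_camera('wrist'); print(o['clock'])
pickle.dump((d,o),open('d3.pkl','wb'))
from m import *
A,oA=pickle.load(open('d1.pkl','rb'))[0]; track(A,oA,d,o)
```

```text
free (array([0.5385, 0.0283, 0.2633]), array([-0.4, -0.3,  0.2]))
hit True [0.538  0.0285 0.2516] [-0.6  0.3  5.1]
press 0.2501 (array([0.5382, 0.0286, 0.2515]), array([-3.2, -0. , 11. ]))
0 9.99999999999994e-05 [-2.9 -0.7 11.4]
1 0.0001999999999999988 [-2.6 -0.4 11. ]
2 0.00040000000000000105 [-1.5 -1.7 11.7]
3 0.0005999999999999998 [-1.9 -2.  11.6]
4 0.0006999999999999992 [-1.9 -1.7 11.6]
5 0.000899999999999998 [-3.  -2.1 11.6]
6 0.0010000000000000009 [-2.2 -3.7 11.5]
7 0.0011999999999999997 [-2.3 -3.4 12.7]
8 0.001299999999999999 [-1.7 -4.3 11.9]
9 0.0014999999999999979 [-2.2 -4.2 11.5]
10 0.0016000000000000007 [-1.8 -4.8 11.5]
11 0.0017999999999999995 [-2.2 -5.4 11.3]
12 0.001899999999999999 [-2.5 -5.8 11.5]
13 0.002100000000000001 [-1.7 -5.3 11.1]
(array([0.5382, 0.0307, 0.2514]), array([-2.1, -6.6, 11.1]))
20.7417
screw 0.994 mm moved [-0.14 -0.03]
screw 0.969 mm moved [-0.46  0.04]
screw 0.983 mm moved [0.21 0.22]
line 0.998 mm moved [ 0.31 -1.55]
line 0.998 mm moved [-0.15 -1.62]
plateL 0.942 mm moved [-0.21  2.44]
plateback 0.992 mm moved [-0.06  2.54]
plateR 0.973 mm moved [-1.55  2.84]
pointer 0.935 mm moved [0.09 1.34]
```

The wheel springs back to the same spot against ~6 N, so it's seated in its click. Next I'll check that the bow clears the push path.

Run:
```python
from h import *; import pickle
D=pickle.load(open('d1.pkl','rb')); C=[cam(*x) for x in D]
L=lambda x,y:(x+60,y/1.5)
V=lambda x,y:(x-340,y/1.5)
for n,a,b in(('ball',(369,282),(590,277)),('ball left end',(355,282),(579,277)),('wire low',(318,230),(611,235)),('tomme? far cheese',(385,390),(697,370))):
    p,e=tri([(*C[0],L(*a)),(*C[1],V(*b))]);print(n,p.round(4),round(e,4))
B,oB=pickle.load(open('d3.pkl','rb'));CB=cam(B,oB)
```

```text
ball [ 0.6001 -0.0851  0.2086] 0.0003
ball left end [ 0.5932 -0.0859  0.2056] 0.0003
wire low [ 0.6159 -0.0873  0.0779] 0.0024
tomme? far cheese [ 0.7214 -0.2122  0.0501] 0.0071
```

Run:
```python
from workcell import bot
import numpy as np,pickle,cv2
from scipy.spatial.transform import Rotation as R
t=.12; r=R.from_euler('x',t)*R.from_quat([.70711,.70711,0,0]); q=r.as_quat()
off=r.apply([.011,0,.173]); X=.533
P=lambda y,z:np.array([X,y,z])-[0,off[1],off[2]]
def F(m): 
    o=bot.observe(); print(m,round(o['clock'],2),(o['tool_pos']+[0,off[1],off[2]]).round(4),o['wrist_force'].round(1))
bot.move_gripper(.04); bot.movep(P(-.277,.16),q); bot.move_linear(P(-.277,.034),.12,guard=8); F('down')
print(bot.move_linear(P(-.183,.034),.035,guard=12)); F('leg1')
print(bot.move_linear(P(-.166,.034),.010,guard=7)); F('leg2'); bot.pause(.3); F('hold')
bot.move_linear(P(-.23,.034),.05); bot.move_linear(P(-.23,.10),.1)
q0=[.70711,.70711,0,0]
bot.move_linear(P(-.23,.22),.15)
D=[]
for p in((.50,-.14,.42),(.56,-.14,.42)):
    bot.movep(p,q0); bot.pause(.3); o=bot.observe(); D.append((bot.read_camera('wrist'),o))
print(o['clock']); pickle.dump(D,open('d4.pkl','wb'))
cv2.imwrite('pics/z4.png',np.hstack([cv2.resize(d['image'][50:200,a:a+133],None,fx=3,fy=4,interpolation=cv2.INTER_CUBIC) for (d,_),a in zip(D,(225,170))]))
```

```text
down 23.28 [ 0.5334 -0.2771  0.0349] [ 0.2 -0.6 -0.8]
False
leg1 26.12 [ 0.533  -0.1831  0.034 ] [-0.2 -1.5 -0.8]
True
leg2 27.26 [ 0.5324 -0.1743  0.0338] [ 2.1 -0.3  1.1]
hold 27.56 [ 0.5321 -0.1749  0.0333] [-0.8  0.4 -1.3]
32.0833
```

View pics/z4.png

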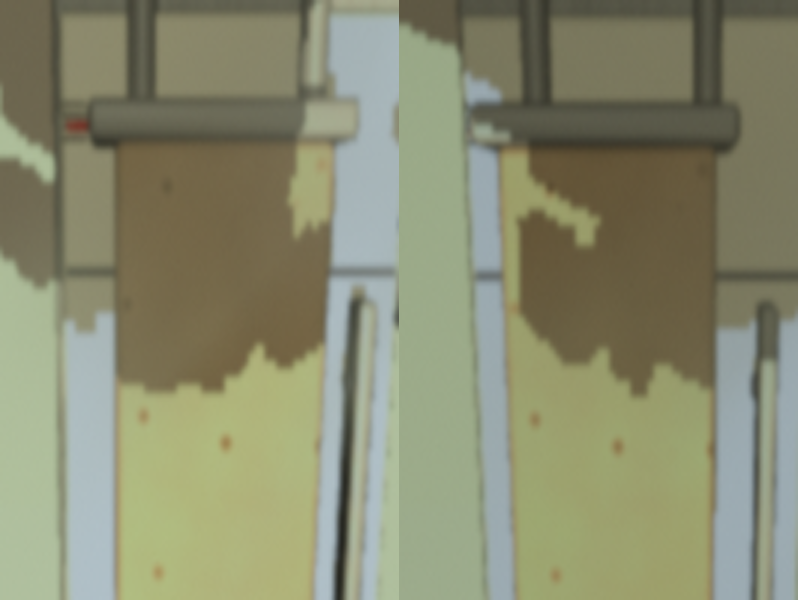

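The slab's end looks flush on the plate, with the pointer unmoved on its mark. The contact force had died away after the guard stop, so I'll press once more, gently and statically, and re-measure.

Run:
```python
from workcell import bot
import numpy as np,pickle,cv2
from scipy.spatial.transform import Rotation as R
t=.12; r=R.from_euler('x',t)*R.from_quat([.70711,.70711,0,0]); q=r.as_quat()
off=r.apply([.011,0,.173]); X=.533
P=lambda y,z:np.array([X,y,z])-[0,off[1],off[2]]
def F(m): 
    o=bot.observe(); f=o['wrist_force']; print(m,round(o['clock'],2),(o['tool_pos']+[0,off[1],off[2]]).round(4),f.round(1)); return f[1]
bot.movep(P(-.21,.15),q); bot.move_linear(P(-.21,.034),.12); bot.move_linear(P(-.181,.034),.05); bot.pause(.1); f0=F('near')
y=-.177; bot.move_linear(P(y,.034),.02,guard=8)
for k in range(16):
    if F(k)-f0<-7: break
    y+=.0004; bot.move_linear(P(y,.034),.02)
bot.pause(.2); F('hold')
bot.move_linear(P(-.20,.034),.05); bot.move_linear(P(-.22,.24),.2)
bot.movep((.50,-.11,.42),[.70711,.70711,0,0]); bot.pause(.3); o=bot.observe(); d=bot.read_camera('wrist'); print(o['clock'])
pickle.dump((d,o),open('d5.pkl','wb'))
from m import *
A,oA=pickle.load(open('d3.pkl','rb')); track(A,oA,d,o)
cv2.imwrite('pics/z5.png',cv2.resize(d['image'][60:210,225:358],None,fx=4,fy=4,interpolation=cv2.INTER_CUBIC))
```

```text
near 34.67 [ 0.5329 -0.1815  0.034 ] [0.6 0.1 0.2]
0 35.02 [ 0.533  -0.1768  0.034 ] [-0.1 -0.6  0.1]
1 35.27 [ 0.533  -0.1766  0.034 ] [-0.3  0.2 -0.5]
2 35.52 [ 0.533  -0.1762  0.034 ] [ 0.5 -0.7  0.4]
3 35.77 [ 0.533  -0.1757  0.034 ] [-0.2  0.2 -0.1]
4 36.02 [ 0.533  -0.1754  0.034 ] [-0.1 -0.2  0.2]
5 36.27 [ 0.533  -0.1753  0.0341] [-0.4 -1.   0.3]
6 36.52 [ 0.533  -0.1751  0.034 ] [ 0.2 -2.4  0.3]
7 36.77 [ 0.5329 -0.175   0.0341] [ 0.3 -2.7 -0.1]
8 37.02 [ 0.5329 -0.1748  0.0341] [-0.2 -5.2 -0.3]
9 37.27 [ 0.5329 -0.1747  0.0341] [-0.5 -4.5  0.1]
10 37.52 [ 0.5329 -0.1746  0.0341] [ 0.6 -5.6 -0.6]
11 37.77 [ 0.5328 -0.1745  0.0341] [-1.1 -6.6 -0.5]
12 38.02 [ 0.5328 -0.1744  0.0341] [-0.  -7.2 -0.7]
hold 38.23 [ 0.5328 -0.1744  0.0341] [-1.1 -7.  -0.2]
40.9917
screw 0.995 mm moved [-0.02  0.06]
screw 0.553 mm moved [-5.69 -3.47]
screw 0.992 mm moved [-0.13  0.01]
line 0.997 mm moved [ 0.08 -0.03]
line 0.998 mm moved [0.05 0.19]
plateL 0.931 mm moved [-1.16  0.04]
plateback 0.962 mm moved [ 0.31 -0.05]
plateR 0.955 mm moved [ 3.64 -0.26]
pointer 0.973 mm moved [0.19 0.26]
```

View pics/z5.png

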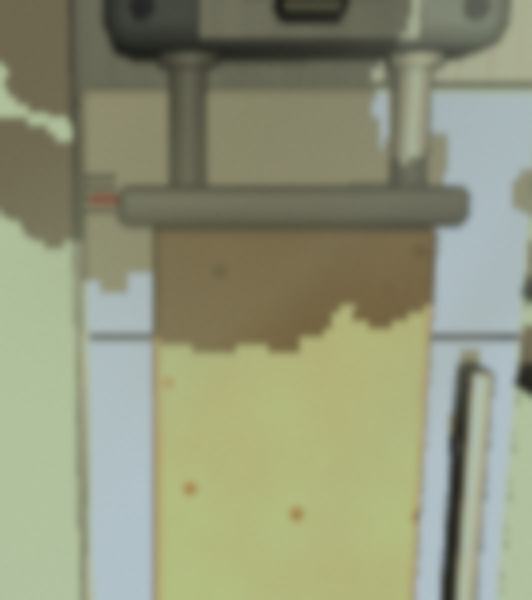

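The slab's end lies flush along the plate (row ~227, columns 155-435). The plate and wheel have not moved since the click.

```bash
python3 -c "
from workcell import bot
print(bot.hand_in())"
```

```text
the job is handed in; nothing more can be done
None
```

The job is handed in: I rolled the wheel one click, the stop plate backed off about one mark (measured about 2.3–2.7 mm of the nominal 3 mm, with the wheel springing back to that spot when nudged), and the slab was pushed flush and square against it, in about 41 s.

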